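# Butt a tube against the stop of a welding jig and snug it down with the wing nut

## Task

Slide the steel tube gently along its saddles until its end butts against the jig's end stop, then clamp it there: turn the wing nut clockwise until it bites, and from there about a twelfth of a turn (30 degrees) more, snug but not over-tightened. The tube and strap stand close behind the nut, so work a wing in short arcs on the open side and change wings as needed; leave the loose ring and the flange plate by the jig where they are, and let go of everything at the end.

Things in the scene. Friction and masses are not known exactly. Their poses are not given: they have to be found in the camera images.
- jig: Fixed tack-welding jig, steel base plate 210 x 260 mm, 12 mm thick. Origin on the bench; y runs along the tube towards the end stop, x from the wing nut to the tube, z up. In its frame (mm): plate from x -90 to 120, y -130 to 130; tube axis along y at x 19.5, z 60; V saddles 30 wide at y -60 and 45, up to z 55; wing nut axis at x -45, y 0.
- end_stop (a point): Point on the face of the jig's end stop (an upright plate 70 mm wide, top 87 mm above the bench), on the line of the tube's axis. Axes as the jig's; the face looks to -y.
- pin_top (a point): Top centre of an upright locating pin, 14 mm in diameter, 100 mm high above the bench, fixed to the jig 60 mm from the nut's axis in the jig's +y direction: an obstacle beside the wings.
- tube: Loose steel tube, 51 mm in diameter, 200 mm long, 0.4 to 0.65 kg, flat plugs in both ends, lying in the V saddles under the strap. Origin on its axis at mid length, y along the axis towards the stop (it may spin about y). It starts 15 to 45 mm short of the stop and slides with 2 to 7 N while the nut is loose. Its end away from the stop is free to push.
- wingnut: Plain grey metal wing nut on an upright stud. Origin on the axis at its underside, 58 mm above the bench, z up, x along the wings: two alike upright wings, 8 mm thick, 10 to 34 mm out from the axis, 8 to 36 mm above the origin; hub 23 mm in diameter, 14 mm high. Does not rise or sink. Tube and strap stand 39 mm from its axis to the jig's +x; the other sides are open but for the pin.
- stud_top (a point): Top of the nut's 10 mm stud, 46 mm above the nut's origin. Feel of the nut: clockwise from above tightens; it runs free at 0.03 N m for an unknown 1.6 to 2.4 rad, then bites: torque jumps to 0.3 to 0.4 N m and grows while turning to about 0.5 N m at 0.5 rad past the bite, 0.6 at 0.85 rad (less once stopped). It stays where it is left.
- strap: Steel strap 32 mm wide over the tube, from jig x -15 to 78 mm, top 104 mm above the bench, with a rubber pad beneath; its ear under the nut has its top at 57 mm. Origin at the jig's origin. Only the nut moves it, a few mm down: the pad presses the tube firmly (3.5 N and more) from about 0.3 rad past the bite, too hard (over 21 N) from about 0.84 rad.
- flange: Bystander: loose flat steel flange plate 70 x 110 x 10 mm with three holes, on the bench on the nut's side of the jig. Origin at the middle of its underside.
- offcut: Bystander: loose steel tube ring, 51 mm outside, 45 mm high, standing on the jig's base plate beyond the tube. Origin at the middle of its underside.
Not all that is in view belongs to the job. Leave any orange or purple look-alike of the tube alone.

How it is judged:
By the outcome, as a careful person would: the job done as asked, in the order asked, and still so for the second after the job is handed in, with the robot touching nothing.
It also fails if it takes over 72 s, if anything falls off the work surface, if the arm or the gripper's body presses on something with over 40 N, if the wrist force passes 120 N, or if a joint passes its speed limit or range.

## Robot

A 7-joint arm with a two-finger parallel gripper is mounted at the origin on the work surface. World frame = base frame: x ahead of the robot, y to its left, z up, the work surface at z = 0. Lengths are in m, angles in degrees, forces in N, time in s.
With the tool pointing down it reaches from about 0.35 to 0.775 m from the base axis. Payload 3.1 kg.
Tool frame: the origin (TCP) lies midway between the tips of the shut fingers; the grasp point (between the pads) lies 19 mm behind it; z points along the fingers, y is the line along which they close (so a half turn about z gives the same grasp; the last joint's range is limited). The gripper opens to 85 mm and grips with 20 to 120 N. Pads are 22 mm wide; open, the fingers measure 114 mm over their backs; the gripper's body (76 mm by 85 mm) begins 54 mm behind the grasp point. The pads swing forward as they close: fully open they stand 13 mm farther back than shut.
Start: joints at [-67.248, 17.813, 0.802, 86.603, -0.252, 75.585, -1.558], TCP at [0.234, 0.498, 0.231] pointing down, gripper open.
Joint ranges: [-154.91, 154.91], [-16.99, 109.72], [-72.82, 74.43], [7.12, 147.25], [-82.49, 262.49], [11.32, 116.49], [-174.64, 174.64]. Speed limits (degrees/s): [159.86, 159.86, 180, 180, 180, 180, 180].

## Interface

Orientations are given as a 3x3 rotation matrix whose columns are the frame's x, y, z axes.
In Python, from cell import robot, optics, job gives the robot as it stands.
- The arm moves only by the tool servo_tool, never from a script. Its arguments are lists of equal length, an entry for each row: "offset": the shift along the world's x, y, z in m, a list of three; "roll": the turn about the world's z in degrees; "grip": the gripper command: -1 is shut, 1 is fully open, values between are in proportion. In form: {"offset": [[x, y, z], ...], "roll": [roll, ...], "grip": [grip, ...]}. A call has 1 to 5 rows; each row shifts and turns the commanded pose from where the row before left it; what a row does not reach is not made up. A row lasts 1/12 s, in which the tool goes at most 41.7 mm and 7.16 degrees, less where a joint would pass 70% of its speed; a pose out of reach is approached as far as the arm can. A call is refused whole if a number of a shift passes 0.0417 or a number of a turn 7.16, either way. A call with a gripper value outside its range is refused whole. The fingers move at their own pace and stop on an object; the grip force is fixed at half the most. Time passes only in rows, so rows that do not move let the fingers close. It gives the time, the measured TCP pose, the force, the opening and the grip force at its end, in the units of the state.
- robot.read_state(): the state, without advancing time (a new reading comes with each control period).
- optics.snapshot(name): name is "scene" or "top" or "wrist"; returns the picture (420x560x3 uint8, red, green, blue); there is no depth.
- optics.get_calibration(name): a dict with "mtx" (3x3 intrinsics, pixels), "T" (4x4, takes a point from camera to world coordinates). Camera axes: x right, y up, looking along -z (the intrinsics and any distortion apply to the point x, -y, -z); pixel columns grow to the right and rows downward; lengths in m; the calibration is good to about 2 mm. A picture is of the moment at which its call begins: read the wrist's pose just before it. get_calibration takes no time and is no camera call; for the wrist camera it gives the pose at the moment of the call.
- job.sign_off(): hands the job in; it is judged then, once.
The state is a dict: "time_s": time; "qpos": joint angles; "joint_vel": joint speeds; "joint_efforts": joint torques, N m; "tcp_pos": TCP position; "tool_rot": TCP orientation; "ft_force": force on the tool from outside, world axes, zero at the start; "torque": the same for the moment, N m; "opening": opening from 0.0 (shut) to 1.0 (fully open); "gripper_force": force on a finger pad.
Only numpy, scipy, OpenCV 4.12 (cv2) and the standard library are available. Lean on these libraries where they do the work, as an engineer would, in place of code of your own. Each camera call takes 0.05 s, during which the arm holds its last target. There are 200 camera calls.

## Working session

There is one attempt and no reset: what is moved stays moved. The work goes in short steps, Python scripts to look and compute and a tool call to move; the robot and the scene stay as the last step left them, time stands still between calls to the robot, and variables do not carry over. Pictures are saved under pics/ and viewed, at most 10 in all, crops included, and the job is handed in when it is done.

Besides the shell and the picture viewer there is one more tool, called after "Call:" in YAML: its name, and indented under it one key for each argument. servo_tool: Moves the arm, as the interface text tells. Its arguments: {"type":"object","properties":{"offset":{"type":"array"},"roll":{"type":"array"},"grip":{"type":"array"}},"required":["offset","roll","grip"]}

```bash
mkdir -p pics; cat > h.py <<'E'
import numpy as np,cv2
from cell import robot,optics,job
def snap(n,f):
    im=optics.snapshot(n); cv2.imwrite('pics/'+f,im[:,:,::-1]); return im
def proj(n,P,c=None):
    c=c or optics.get_calibration(n);T=np.array(c['T']);K=np.array(c['mtx'])
    p=(np.linalg.inv(T)@np.c_[np.atleast_2d(P),np.ones(len(np.atleast_2d(P)))].T)[:3]
    q=K@np.array([p[0],-p[1],-p[2]]);return (q[:2]/q[2]).T
def ray(n,uv,z,c=None):
    c=c or optics.get_calibration(n);T=np.array(c['T']);K=np.array(c['mtx'])
    d=np.linalg.inv(K)@[uv[0],uv[1],1];d=T[:3,:3]@[d[0],-d[1],-d[2]];o=T[:3,3]
    return o+d*(z-o[2])/d[2]
E
python3 - <<'E'
from h import *
for n in ['scene','top']:
    snap(n,n+'0.png');c=optics.get_calibration(n);print(n,np.round(c['mtx'],1).tolist(),np.round(c['T'],3).tolist(),[k for k in c])
print(robot.read_state())
E
```

```text
scene [[489.4, 0.0, 274.5], [0.0, 489.4, 207.4], [0.0, 0.0, 1.0]] [[-0.219, -0.743, 0.632, 1.081], [0.976, -0.157, 0.154, 0.202], [-0.016, 0.65, 0.759, 0.858], [0.0, 0.0, 0.0, 1.0]] ['mtx', 'T']
top [[401.1, 0.0, 285.8], [0.0, 401.1, 204.8], [0.0, 0.0, 1.0]] [[-0.011, 0.98, -0.201, 0.261], [-1.0, -0.01, 0.005, 0.017], [0.002, 0.201, 0.98, 1.1], [0.0, 0.0, 0.0, 1.0]] ['mtx', 'T']
{'time_s': 0.1, 'qpos': array([-67.24878039,  17.85569827,   0.80267414,  86.68305416,
        -0.25121403,  75.58677221,  -1.55648208]), 'joint_vel': array([ 0.0673773 , -0.03889034, -0.0870078 , -0.33332518, -0.04457508,
       -0.04283854, -0.01861713]), 'joint_efforts': array([ 7.36153470e-04, -3.80859733e+01,  1.46774962e-01, -2.31244165e+01,
        1.24445750e-02,  8.02864437e-03,  1.19906576e-05]), 'tcp_pos': array([0.23337725, 0.49729069, 0.23032928]), 'tool_rot': array([[-9.05311202e-01,  4.24748113e-01, -8.16926634e-04],
       [ 4.24748884e-01,  9.05309000e-01, -1.99998329e-03],
       [-1.09918096e-04, -2.15759595e-03, -9.99997666e-01]]), 'ft_force': array([ 0.28746573, -1.01973826,  1.12120917]), 'torque': array([-0.0116913 , -0.02328064,  0.00591198]), 'gripper_force': 0.0, 'opening': 0.998414037574178}
```

View pics/top0.png

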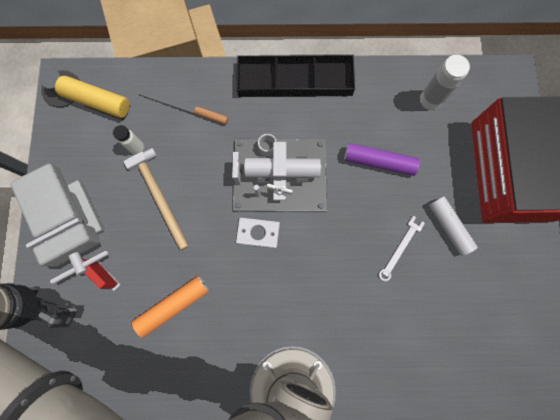

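View pics/scene0.png

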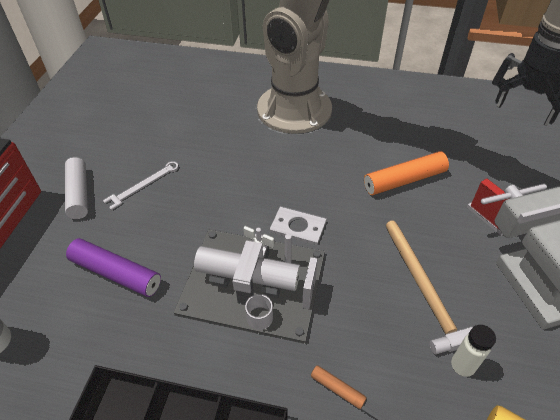

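The top view shows the jig around (280,175): tube at (245–320,168), stop at left (236,165), nut at (280,190), and pin at (256,188). The flange is at (258,233) and the ring at (267,143). Lying elsewhere are an orange tube (170,307), a purple tube (382,160) and a loose grey tube (453,226). The tube meant is the grey one in the saddles under the strap. I'll confirm it in an enlarged crop.

```bash
python3 - <<'E'
from h import *
t=cv2.imread('pics/top0.png')[130:255,220:340];s=cv2.imread('pics/scene0.png')[200:345,170:335]
a=cv2.resize(t,None,fx=3.3,fy=3.3,interpolation=cv2.INTER_CUBIC);b=cv2.resize(s,None,fx=2.4,fy=2.4,interpolation=cv2.INTER_CUBIC)
o=np.zeros((420,800,3),np.uint8);o[:a.shape[0],:a.shape[1]]=a;o[:b.shape[0],400:400+b.shape[1]]=b
cv2.imwrite('pics/crop0.png',o)
for uv in [(232,139.5),(327,138.5),(327.5,211),(233,212)]: print(np.round(ray('top',uv,.012),4))
E
```

```text
[0.6767 0.1637 0.012 ]
[ 0.677  -0.1085  0.012 ]
[ 0.4655 -0.1032  0.012 ]
[0.4655 0.1576 0.012 ]
```

View pics/crop0.png

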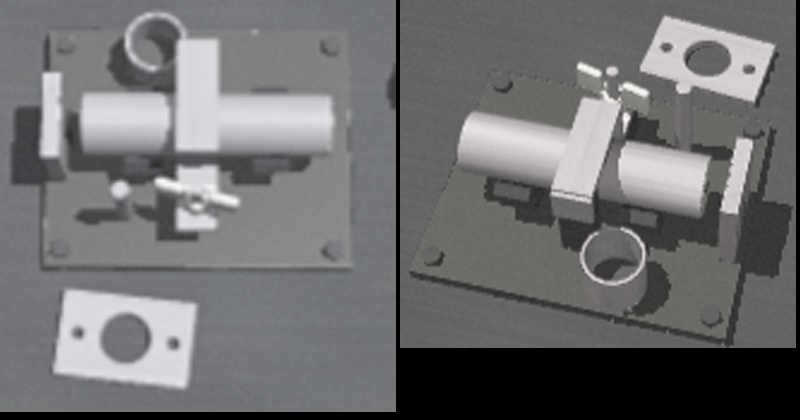

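```bash
python3 - <<'E'
from h import *
from scipy.optimize import least_squares
J=np.array([[120,130,12],[120,-130,12],[-90,-130,12],[-90,130,12],[-45,60,100]])/1e3
px=np.array([[47,30],[342,30],[352,265],[42,268],[120,190]])/3.3+[220,130]
sc=np.array([[433,73*0+235],[0,0]])
Js=J[[0,1,3,4]]*1; ps=(np.array([[727,342],[413,270],[772,127],[683,88]])-[400,0])/2.4+[170,200]
def W(p,P): 
    c,s=np.cos(p[2]),np.sin(p[2]);return P@np.array([[c,s,0],[-s,c,0],[0,0,1]])+[p[0],p[1],0]
f=lambda p:np.r_[(proj('top',W(p,J))-px).ravel(),(proj('scene',W(p,Js))-ps).ravel()]
r=least_squares(f,[.55,.03,0],loss='soft_l1');p=r.x;print(p,np.degrees(p[2]),np.round(f(p).reshape(-1,2),1).tolist())
cr=lambda u,v:(220+u/3.3,130+v/3.3)
inv=lambda w:np.round(W([0,0,-p[2]],(np.atleast_2d(w)-[p[0],p[1],0]))*1e3,1)
# tube ends (silhouette at axis height), wings tips (top z .094), stop face top
for n,(u,v,z) in dict(tubeP=(81,122,.06),tubeN=(332,122,.06),wing1=(156,182,.092),wing2=(239,203,.092),stop=(62,120,.087),pin=(120,190,.1)).items():
    w=ray('top',cr(u,v),z);print(n,np.round(w,4),inv(w))
for n,P in dict(nut=[-45,0,58],stopface=[19.5,130,60]).items(): print(n,W(p,np.array([P])/1e3))
for n,(u,v,z) in dict(f1=(62,290,.01),f2=(197,303,.01),f3=(187,386,.01)).items():
    w=ray('top',cr(u,v),z);print(n,np.round(w,4),inv(w))
for (u,v) in [(577,68),(650,100)]:
    w=ray('scene',((u-400)/2.4+170,v/2.4+200),.090);print('scene wing',np.round(w,4),inv(w))
E
```

```text
[ 0.55927392  0.02927746 -0.00921427] -0.5279385552583915 [[-0.3, -0.8], [1.0, -0.9], [-0.4, -0.2], [-0.6, -1.0], [-0.9, -1.0], [0.1, -2.1], [-1.6, 0.0], [-0.0, -3.2], [0.4, -1.3]]
tubeP [0.5797 0.1222 0.06  ] [[19.6 93.1 60. ]]
tubeN [ 0.5776 -0.0831  0.06  ] [[  19.4 -112.2   60. ]]
wing1 [0.5203 0.0596 0.092 ] [[-39.3  29.9  92. ]]
wing2 [ 0.5027 -0.0054  0.092 ] [[-56.3 -35.2  92. ]]
stop [0.5733 0.1346 0.087 ] [[ 13.  105.4  87. ]]
pin [0.5121 0.0873 0.1   ] [[-47.7  57.5 100. ]]
nut [[0.51427583 0.02969209 0.058     ]]
stopface [[0.57997093 0.15909226 0.06      ]]
f1 [0.4492 0.1417 0.01  ] [[-111.1  111.4   10. ]]
f2 [0.437  0.0291 0.01  ] [[-122.2   -1.3   10. ]]
f3 [0.368  0.0378 0.01  ] [[-191.4    6.8   10. ]]
scene wing [ 0.5087 -0.0024  0.09  ] [[-50.3 -32.1  90. ]]
scene wing [0.5283 0.0643 0.09  ] [[-31.3  34.7  90. ]]
```

The crop confirms the gripped tube, stop, pin and two-wing nut. The wings point at about 75° in the jig frame, and the tube's +y end is roughly 15–20 mm short of the stop. The plan is to push the tube with shut fingers at its −y end (world y ≈ −0.083), then grip the −y wing and turn it clockwise.

Call:
servo_tool:
  offset:
    - [0.02,-0.036,0]
    - [0.02,-0.036,0]
    - [0.02,-0.036,0]
    - [0.02,-0.036,0]
    - [0.02,-0.036,0]
  roll: [1.5,1.5,1.5,1.5,1.5]
  grip: [-1,-1,-1,-1,-1]

```text
time_s: 0.52
tcp_pos: [0.3339, 0.3158, 0.2309]
tool_rot: [[-0.954, 0.301, -0.001], [0.301, 0.954, -0.001], [0.0, -0.001, -1.0]]
ft_force: [1.2, -0.3, 0.7]
opening: 0.301
gripper_force: 0.0
```

Call:
servo_tool:
  offset:
    - [0.02,-0.036,0]
    - [0.02,-0.036,0]
    - [0.02,-0.036,0]
    - [0.02,-0.036,0]
    - [0.02,-0.036,0]
  roll: [1.5,1.5,1.5,1.5,1.5]
  grip: [-1,-1,-1,-1,-1]

```text
time_s: 0.93
tcp_pos: [0.4338, 0.1359, 0.2311]
tool_rot: [[-0.985, 0.175, -0.0], [0.175, 0.985, 0.0], [0.0, 0.0, -1.0]]
ft_force: [0.9, 1.0, 0.4]
opening: 0.001
gripper_force: 0.0
```

Call:
servo_tool:
  offset:
    - [0.02,-0.036,0]
    - [0.02,-0.036,0]
    - [0.02,-0.036,0]
    - [0.02,-0.036,0]
    - [0.02,-0.036,0]
  roll: [1.5,1.5,1.5,1.5,1.5]
  grip: [-1,-1,-1,-1,-1]

```text
time_s: 1.35
tcp_pos: [0.5339, -0.0437, 0.2309]
tool_rot: [[-0.999, 0.044, -0.001], [0.044, 0.999, 0.0], [0.001, 0.0, -1.0]]
ft_force: [0.1, -0.5, 0.4]
opening: -0.0
gripper_force: 0.0
```

Call:
servo_tool:
  offset:
    - [0.02,-0.036,0]
    - [0.02,-0.036,0]
    - [0,0,0]
  roll: [1.5,1.5,0]
  grip: [-1,-1,-1]

```text
time_s: 1.6
tcp_pos: [0.5743, -0.1257, 0.2299]
tool_rot: [[-1.0, 0.006, -0.001], [0.006, 1.0, -0.01], [0.001, -0.01, -1.0]]
ft_force: [-0.6, -1.6, -0.2]
opening: 0.002
gripper_force: 0.0
```

Call:
servo_tool:
  offset:
    - [0.005,-0.002,-0.04]
    - [0,0,-0.04]
    - [0,0,-0.04]
    - [0,0,-0.03]
    - [0,0,-0.02]
  roll: [0,0,0,0,0]
  grip: [-1,-1,-1,-1,-1]

```text
time_s: 2.02
tcp_pos: [0.5754, -0.1149, 0.0567]
tool_rot: [[-1.0, -0.006, -0.007], [-0.006, 1.0, 0.001], [0.007, 0.001, -1.0]]
ft_force: [0.1, -0.9, -0.1]
opening: -0.001
gripper_force: 0.0
```

Call:
servo_tool:
  offset:
    - [0,0,-0.014]
    - [0,0,0]
  roll: [0,0]
  grip: [-1,-1]

```text
time_s: 2.18
tcp_pos: [0.5748, -0.1148, 0.0429]
tool_rot: [[-1.0, -0.006, -0.009], [-0.006, 1.0, 0.002], [0.009, 0.002, -1.0]]
ft_force: [-0.3, -0.4, -1.1]
opening: -0.005
gripper_force: 0.0
```

```bash
python3 - <<'E'
from h import *
a=snap('scene','s1.png');b=snap('wrist','w1.png')
o=np.hstack([cv2.resize(a[190:350,160:340],(430,382)),cv2.resize(b,(370,278)) if 0 else cv2.copyMakeBorder(cv2.resize(b,(370,278)),0,104,0,0,0)])
cv2.imwrite('pics/c1.png',o[:,:,::-1]);s=robot.read_state();print(s['tcp_pos'],s['ft_force'])
E
```

```text
[ 0.5781241  -0.11579905  0.04688991] [0.62613742 1.10415826 0.16376776]
```

View pics/c1.png

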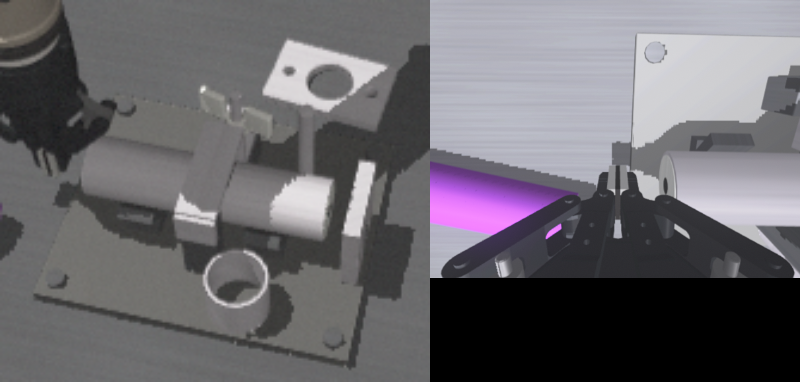

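The fingers stand in line with the tube's free end (wrist view: end at (668,187), fingertip at (618,190)), about 15 mm away. Pushing gently.

Call:
servo_tool:
  offset:
    - [0.001,0.003,0]
    - [0,0.003,0]
    - [0,0.003,0]
    - [0,0.002,0]
    - [0,0.002,0]
  roll: [0,0,0,0,0]
  grip: [-1,-1,-1,-1,-1]

```text
time_s: 2.7
tcp_pos: [0.5801, -0.1025, 0.048]
tool_rot: [[-1.0, -0.007, 0.001], [-0.007, 1.0, 0.0], [-0.001, 0.0, -1.0]]
ft_force: [0.7, -0.1, -0.5]
opening: -0.002
gripper_force: 0.0
```

Call:
servo_tool:
  offset:
    - [0,0.002,0]
    - [0,0.002,0]
    - [0,0.002,0]
    - [0,0.002,0]
    - [0,0.002,0]
  roll: [0,0,0,0,0]
  grip: [-1,-1,-1,-1,-1]

```text
time_s: 3.12
tcp_pos: [0.5797, -0.094, 0.0475]
tool_rot: [[-1.0, -0.006, 0.0], [-0.006, 1.0, -0.002], [-0.0, -0.002, -1.0]]
ft_force: [-0.4, -3.4, 1.4]
opening: -0.004
gripper_force: 1.4
```

Call:
servo_tool:
  offset:
    - [0,0.001,0]
    - [0,0.001,0]
    - [0,0.001,0]
    - [0,0.001,0]
    - [0,0.001,0]
  roll: [0,0,0,0,0]
  grip: [-1,-1,-1,-1,-1]

```text
time_s: 3.53
tcp_pos: [0.5797, -0.0912, 0.0476]
tool_rot: [[-1.0, -0.004, 0.001], [-0.004, 1.0, -0.004], [-0.001, -0.004, -1.0]]
ft_force: [-0.2, -5.1, -0.0]
opening: 0.0
gripper_force: 2.6
```

Call:
servo_tool:
  offset:
    - [0,0.001,0]
    - [0,0.001,0]
    - [0,0.001,0]
    - [0,0.001,0]
    - [0,0.001,0]
  roll: [0,0,0,0,0]
  grip: [-1,-1,-1,-1,-1]

```text
time_s: 3.95
tcp_pos: [0.5797, -0.0863, 0.0476]
tool_rot: [[-1.0, -0.004, 0.001], [-0.004, 1.0, -0.004], [-0.001, -0.004, -1.0]]
ft_force: [-0.2, -5.2, 1.1]
opening: -0.004
gripper_force: 2.6
```

Call:
servo_tool:
  offset:
    - [0,0.0012,0]
    - [0,0.0012,0]
    - [0,0.0012,0]
    - [0,0.0012,0]
    - [0,0.0012,0]
  roll: [0,0,0,0,0]
  grip: [-1,-1,-1,-1,-1]

```text
time_s: 4.37
tcp_pos: [0.5797, -0.0803, 0.0476]
tool_rot: [[-1.0, -0.004, 0.001], [-0.004, 1.0, -0.004], [-0.001, -0.004, -1.0]]
ft_force: [0.1, -6.2, 0.6]
opening: 0.005
gripper_force: 2.5
```

Call:
servo_tool:
  offset:
    - [0,0.001,0]
    - [0,0.001,0]
    - [0,0.001,0]
  roll: [0,0,0]
  grip: [-1,-1,-1]

```text
time_s: 4.62
tcp_pos: [0.5797, -0.0773, 0.0476]
tool_rot: [[-1.0, -0.004, 0.001], [-0.004, 1.0, -0.004], [-0.001, -0.004, -1.0]]
ft_force: [0.8, -5.9, 0.1]
opening: 0.009
gripper_force: 2.5
```

Call:
servo_tool:
  offset:
    - [0,0.001,0]
    - [0,0.001,0]
    - [0,0.001,0]
  roll: [0,0,0]
  grip: [-1,-1,-1]

```text
time_s: 4.87
tcp_pos: [0.5797, -0.0767, 0.0477]
tool_rot: [[-1.0, -0.003, 0.001], [-0.003, 1.0, -0.007], [-0.001, -0.007, -1.0]]
ft_force: [0.5, -10.1, -0.9]
opening: -0.0
gripper_force: 4.6
```

```bash
python3 - <<'E'
from h import *
a=snap('scene','s2.png');t=snap('top','t2.png')
o=np.hstack([cv2.resize(a[190:350,160:340],(430,382)),cv2.resize(t[125:225,220:315],(363,382))])
cv2.imwrite('pics/c2.png',o[:,:,::-1]);s=robot.read_state();print(s['tcp_pos'],s['ft_force'])
E
```

```text
[ 0.57974107 -0.0767221   0.04766664] [ 1.04008689 -7.96638081 -0.68785235]
```

View pics/c2.png

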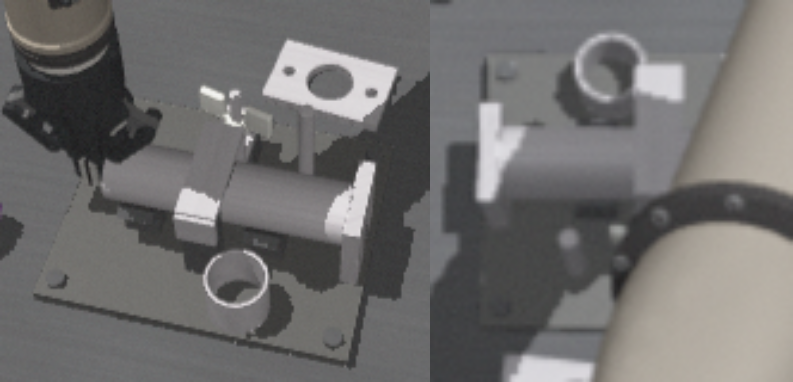

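The stop is reached: the force rose to 10 N with no motion, and the scene view shows the tube end against the stop at (345,215) with no gap. Backing off, then going above the −y wing.

Call:
servo_tool:
  offset:
    - [0,-0.015,0]
    - [0,-0.02,0]
    - [0,0,0.04]
    - [0,0,0.04]
    - [0,0,0.04]
  roll: [0,0,0,0,0]
  grip: [-1,-1,-1,-1,-1]

```text
time_s: 5.38
tcp_pos: [0.5787, -0.1053, 0.1677]
tool_rot: [[-1.0, -0.006, -0.003], [-0.006, 1.0, 0.002], [0.003, 0.002, -1.0]]
ft_force: [0.9, -0.1, 1.0]
opening: 0.0
gripper_force: 0.0
```

Call:
servo_tool:
  offset:
    - [-0.0066,0.01,0.03]
    - [-0.0066,0.01,0.01]
    - [-0.0066,0.01,0]
    - [-0.0066,0.01,0]
    - [-0.0066,0.01,0]
  roll: [6.8,6.8,6.8,6.8,6.8]
  grip: [-0.3,-0.3,-0.3,-0.3,-0.3]

```text
time_s: 5.8
tcp_pos: [0.5463, -0.0543, 0.2077]
tool_rot: [[-0.822, -0.57, 0.0], [-0.57, 0.822, 0.002], [-0.001, 0.001, -1.0]]
ft_force: [1.0, 0.1, 0.4]
opening: 0.352
gripper_force: 0.0
```

Call:
servo_tool:
  offset:
    - [-0.0066,0.01,0]
    - [-0.0066,0.01,0]
    - [-0.0066,0.01,0]
    - [-0.0066,0.01,0]
    - [-0.0066,0.01,0]
  roll: [6.8,6.8,6.8,6.8,6.8]
  grip: [-0.3,-0.3,-0.3,-0.3,-0.3]

```text
time_s: 6.22
tcp_pos: [0.5129, -0.0044, 0.2072]
tool_rot: [[-0.363, -0.932, -0.001], [-0.932, 0.363, 0.002], [-0.001, 0.001, -1.0]]
ft_force: [-0.0, -0.5, 0.1]
opening: 0.349
gripper_force: 0.0
```

Call:
servo_tool:
  offset:
    - [-0.0066,0.01,0]
    - [0,0,0]
    - [0,0,0]
  roll: [6.5,0,0]
  grip: [-0.3,-0.3,-0.3]

```text
time_s: 6.47
tcp_pos: [0.5068, 0.005, 0.2073]
tool_rot: [[-0.262, -0.965, -0.0], [-0.965, 0.262, 0.001], [-0.001, 0.0, -1.0]]
ft_force: [-0.4, 0.9, -0.8]
opening: 0.351
gripper_force: 0.0
```

```bash
python3 - <<'E'
from h import *
import json
s=robot.read_state();c=optics.get_calibration('wrist');b=snap('wrist','w3.png')
json.dump({k:np.array(v).tolist() for k,v in c.items()},open('c3.json','w'))
print(s['tcp_pos'],s['qpos'],s['tool_rot'],s['opening'],s['ft_force'],s['torque']);print(np.round(c['T'],3),np.round(proj('wrist',[[.5135,.029,.104],[.52,.029+.03,.094],[.507,-.001,.094],[.512,.087,.1],s['tcp_pos']],c),0))
E
```

```text
[0.50684007 0.00499257 0.20734033] [-11.43167448  13.61467224  10.94361909  95.84758887  -2.7730398
  70.80328385 164.93780113] [[-2.61961503e-01 -9.65078316e-01 -1.19716157e-04]
 [-9.65077870e-01  2.61961258e-01  1.00178449e-03]
 [-9.35439494e-04  3.77964385e-04 -9.99999491e-01]] 0.35069601317964266 [-0.36772821  0.93013783 -0.75235339] [-0.00636672 -0.02362866 -0.01927723]
[[-0.965 -0.25  -0.076  0.487]
 [ 0.262 -0.922 -0.287 -0.069]
 [ 0.002 -0.297  0.955  0.351]
 [ 0.     0.     0.     1.   ]] [[283. 236.]
 [285. 262.]
 [281. 200.]
 [301. 288.]
 [283. 266.]]
```

View pics/w3.png

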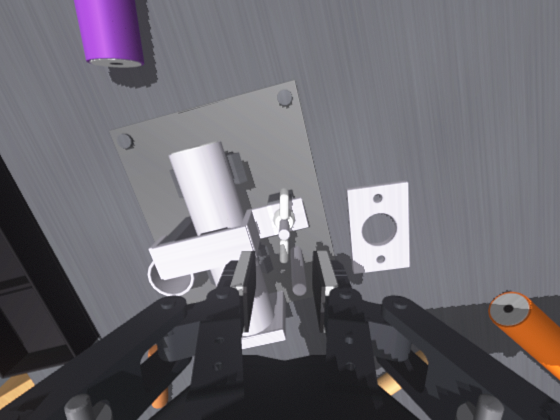

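The wrist view puts the stud top at (284,236) against a predicted (283,236). The −y wing lies at (284,190–225), centred between the pads and parallel to them. Descending straddling it, then closing.

Call:
servo_tool:
  offset:
    - [0,0,-0.036]
    - [0,0,-0.036]
    - [0,0,-0.03]
    - [0,0,-0.02]
    - [0,0,-0.017]
  roll: [0,0,0,0,0]
  grip: [-0.3,-0.3,-0.3,-0.3,-0.3]

```text
time_s: 6.93
tcp_pos: [0.5061, 0.0027, 0.066]
tool_rot: [[-0.265, -0.964, -0.003], [-0.964, 0.265, -0.001], [0.002, 0.003, -1.0]]
ft_force: [-0.2, 0.8, -0.8]
opening: 0.347
gripper_force: 0.0
```

Call:
servo_tool:
  offset:
    - [0,0,0]
    - [0,0,0]
    - [0,0,0]
    - [0,0,0]
    - [0,0,0]
  roll: [0,0,0,0,0]
  grip: [-0.7,-0.75,-0.8,-1,-1]

```text
time_s: 7.35
tcp_pos: [0.5069, 0.0036, 0.0691]
tool_rot: [[-0.262, -0.965, -0.0], [-0.965, 0.262, -0.0], [0.0, 0.0, -1.0]]
ft_force: [-2.8, -0.9, -0.1]
opening: 0.078
gripper_force: 59.3
```

```bash
python3 - <<'E'
from h import *
s=robot.read_state();print(s['tcp_pos'],s['opening'],s['gripper_force'],s['ft_force'],s['torque'],s['tool_rot'][:,1])
for e in range(0,165,6):pass
E
```

```text
[0.50686399 0.00355714 0.06911648] 0.07759114557379948 59.29301977157593 [-2.82005764 -0.86539315 -0.14578037] [-0.11315725  0.61774517  0.03785334] [-9.65179474e-01  2.61588564e-01  7.43811832e-05]
```

```bash
python3 - <<'E'
import numpy as np
th=np.radians(255.4-5*np.arange(0,35));P=.0262*np.c_[np.cos(th),np.sin(th)]
D=np.round(np.diff(P,axis=0)*1e3,2)
for i in range(0,34,5):print(255.4-5*i,(D[i:i+5]/1e3).round(5).tolist())
E
```

```text
255.4 [[-0.00218, 0.00067], [-0.00212, 0.00086], [-0.00203, 0.00104], [-0.00194, 0.00121], [-0.00182, 0.00138]]
230.4 [[-0.0017, 0.00153], [-0.00156, 0.00167], [-0.0014, 0.0018], [-0.00124, 0.00192], [-0.00107, 0.00202]]
205.4 [[-0.00089, 0.00211], [-0.0007, 0.00218], [-0.00051, 0.00223], [-0.00031, 0.00226], [-0.00012, 0.00228]]
180.4 [[8e-05, 0.00228], [0.00028, 0.00227], [0.00048, 0.00223], [0.00067, 0.00218], [0.00086, 0.00212]]
155.4 [[0.00104, 0.00203], [0.00121, 0.00194], [0.00138, 0.00182], [0.00153, 0.0017], [0.00167, 0.00156]]
130.4 [[0.0018, 0.0014], [0.00192, 0.00124], [0.00202, 0.00107], [0.00211, 0.00089], [0.00218, 0.0007]]
105.4 [[0.00223, 0.00051], [0.00226, 0.00031], [0.00228, 0.00012], [0.00228, -8e-05]]
```

Call:
servo_tool:
  offset:
    - [-0.0022,0.0007,0]
    - [-0.0021,0.0009,0]
    - [-0.002,0.001,0]
    - [-0.0019,0.0012,0]
    - [-0.0018,0.0014,0]
  roll: [-5,-5,-5,-5,-5]
  grip: [-1,-1,-1,-1,-1]

```text
time_s: 7.77
tcp_pos: [0.4968, 0.0087, 0.0691]
tool_rot: [[-0.648, -0.762, 0.0], [-0.762, 0.648, -0.0], [0.0, -0.0, -1.0]]
ft_force: [-3.4, -1.4, -0.2]
opening: 0.083
gripper_force: 59.3
```

```bash
cat > st.py <<'E'
from h import *
s=robot.read_state();R=s['tool_rot'];p=s['tcp_pos'];yaw=np.degrees(np.arctan2(R[1,1],R[0,1]))
C=np.array([.5135,.029]);print('yaw %.1f'%yaw,'turned %.1f'%((164.83-yaw)%360),p.round(4),'F',s['ft_force'].round(1),'T',s['torque'].round(3),'open',round(s['opening'],3),'pos ang',np.degrees(np.arctan2(p[1]-C[1],p[0]-C[0]))%360,'r',np.hypot(*(p[:2]-C)), 'tcross',(p[0]-C[0])*s['ft_force'][1]-(p[1]-C[1])*s['ft_force'][0],'t',s['time_s'],'q7',s['qpos'][6])
E
python3 st.py
```

```text
yaw 139.6 turned 25.2 [0.4968 0.0087 0.0691] F [-3.4 -1.4 -0.2] T [-0.202  0.572  0.051] open 0.083 pos ang 230.55322180322574 r 0.026248499000685346 tcross -0.045273512171863796 t 7.7667 q7 143.01607817578156
```

Call:
servo_tool:
  offset:
    - [-0.0017,0.0015,0]
    - [-0.0016,0.0017,0]
    - [-0.0014,0.0018,0]
    - [-0.0012,0.0019,0]
    - [-0.0011,0.002,0]
  roll: [-5,-5,-5,-5,-5]
  grip: [-1,-1,-1,-1,-1]

```text
time_s: 8.18
tcp_pos: [0.49, 0.0176, 0.0691]
tool_rot: [[-0.909, -0.416, 0.001], [-0.416, 0.909, -0.0], [-0.0, -0.0, -1.0]]
ft_force: [-2.4, -0.5, 0.6]
opening: 0.081
gripper_force: 59.3
```

Call:
servo_tool:
  offset:
    - [-0.0009,0.0021,0]
    - [-0.0007,0.0022,0]
    - [-0.0005,0.0022,0]
    - [-0.0003,0.0023,0]
    - [-0.0001,0.0023,0]
  roll: [-5,-5,-5,-5,-5]
  grip: [-1,-1,-1,-1,-1]

```text
time_s: 8.6
tcp_pos: [0.4875, 0.0286, 0.0691]
tool_rot: [[-1.0, 0.007, 0.001], [0.007, 1.0, -0.0], [-0.001, -0.0, -1.0]]
ft_force: [-1.8, -0.9, -0.4]
opening: 0.078
gripper_force: 59.3
```

```bash
python3 st.py
```

```text
yaw 89.6 turned 75.2 [0.4875 0.0286 0.0691] F [-1.8 -0.9 -0.4] T [-0.369  0.517  0.002] open 0.078 pos ang 180.859293962621 r 0.025979176190891136 tcross 0.023583130249803817 t 8.6 q7 94.88903906833028
```

Call:
servo_tool:
  offset:
    - [0.0001,0.0023,0]
    - [0.0003,0.0023,0]
    - [0.0005,0.0022,0]
    - [0,0,0]
  roll: [-5,-5,-5,0]
  grip: [-1,-1,-1,-1]

```text
time_s: 8.93
tcp_pos: [0.4884, 0.0354, 0.0691]
tool_rot: [[-0.965, 0.263, 0.0], [0.263, 0.965, -0.001], [-0.0, -0.001, -1.0]]
ft_force: [-3.4, -1.6, 1.7]
opening: 0.082
gripper_force: 59.6
```

```bash
python3 st.py; python3 - <<'E'
import numpy as np
th=np.radians(165.4-3*np.arange(0,32));P=.0262*np.c_[np.cos(th),np.sin(th)]
D=np.round(np.diff(P,axis=0)*1e3,2)
for i in range(0,31,4):print(165.4-3*i,(D[i:i+4]/1e3).round(5).tolist())
E
```

```text
yaw 74.8 turned 90.1 [0.4884 0.0354 0.0691] F [-3.4 -1.6  1.7] T [-0.43   0.733 -0.11 ] open 0.082 pos ang 165.7837304698927 r 0.025904570505294745 tcross 0.06117488924779309 t 8.9333 q7 80.7337555808132
165.4 [[0.00038, 0.00132], [0.00045, 0.0013], [0.00052, 0.00127], [0.00058, 0.00124]]
153.4 [[0.00065, 0.00121], [0.00071, 0.00117], [0.00077, 0.00114], [0.00083, 0.00109]]
141.4 [[0.00088, 0.00105], [0.00094, 0.001], [0.00099, 0.00095], [0.00104, 0.0009]]
129.4 [[0.00108, 0.00084], [0.00112, 0.00078], [0.00116, 0.00072], [0.0012, 0.00066]]
117.4 [[0.00123, 0.0006], [0.00126, 0.00053], [0.00129, 0.00047], [0.00131, 0.0004]]
105.4 [[0.00133, 0.00033], [0.00135, 0.00026], [0.00136, 0.00019], [0.00137, 0.00012]]
93.4 [[0.00137, 5e-05], [0.00137, -3e-05], [0.00137, -0.0001], [0.00136, -0.00017]]
81.4 [[0.00135, -0.00024], [0.00134, -0.00031], [0.00132, -0.00038]]
```

Call:
servo_tool:
  offset:
    - [0.0004,0.0013,0]
    - [0.0005,0.0013,0]
  roll: [-3,-3]
  grip: [-1,-1]

```text
time_s: 9.1
tcp_pos: [0.4892, 0.0378, 0.0691]
tool_rot: [[-0.932, 0.361, 0.0], [0.361, 0.932, -0.0], [-0.0, -0.0, -1.0]]
ft_force: [-3.4, -1.9, 2.8]
opening: 0.08
gripper_force: 59.6
```

```bash
python3 st.py
```

```text
yaw 68.8 turned 96.0 [0.4892 0.0378 0.0691] F [-3.4 -1.9  2.8] T [-0.439  0.757 -0.023] open 0.08 pos ang 160.0602835249991 r 0.025818545010144862 tcross 0.07467087942321957 t 9.1 q7 75.1684102856764
```

Call:
servo_tool:
  offset:
    - [0.0005,0.0013,0]
    - [0.0006,0.0012,0]
  roll: [-3,-3]
  grip: [-1,-1]

```text
time_s: 9.27
tcp_pos: [0.4902, 0.04, 0.0691]
tool_rot: [[-0.89, 0.456, -0.0], [0.456, 0.89, -0.001], [-0.0, -0.001, -1.0]]
ft_force: [-2.9, -2.3, 1.5]
opening: 0.081
gripper_force: 59.9
```

```bash
python3 st.py
```

```text
yaw 62.9 turned 101.9 [0.4902 0.04   0.0691] F [-2.9 -2.3  1.5] T [-0.487  0.731  0.298] open 0.081 pos ang 154.67410674960536 r 0.025771557804956925 tcross 0.08534930500722859 t 9.2667 q7 69.59356286278849
```

Bite is felt between 96° and 102° turned: Tz jumped to 0.30, total about 0.38 N m. The target is about 129° in total, so 27° more.

Call:
servo_tool:
  offset:
    - [0.0007,0.0012,0]
    - [0.0007,0.0012,0]
    - [0.0008,0.0011,0]
  roll: [-3,-3,-3]
  grip: [-1,-1,-1]

```text
time_s: 9.52
tcp_pos: [0.4923, 0.0436, 0.069]
tool_rot: [[-0.808, 0.589, -0.001], [0.589, 0.808, -0.001], [-0.0, -0.001, -1.0]]
ft_force: [-3.3, -2.3, 2.6]
opening: 0.084
gripper_force: 60.0
```

```bash
python3 st.py
```

```text
yaw 53.9 turned 110.9 [0.4923 0.0436 0.069 ] F [-3.3 -2.3  2.6] T [-0.672  0.842  0.389] open 0.084 pos ang 145.3913218542828 r 0.025753245857262755 tcross 0.09628162271268072 t 9.5167 q7 61.26662966098015
```

Call:
servo_tool:
  offset:
    - [0.0008,0.0011,0]
    - [0.0009,0.001,0]
    - [0.0009,0.001,0]
  roll: [-3,-3,-3]
  grip: [-1,-1,-1]

```text
time_s: 9.77
tcp_pos: [0.4949, 0.0467, 0.069]
tool_rot: [[-0.706, 0.708, -0.001], [0.708, 0.706, -0.001], [-0.0, -0.001, -1.0]]
ft_force: [-3.8, -2.5, 2.5]
opening: 0.079
gripper_force: 60.1
```

```bash
python3 st.py
```

```text
yaw 44.9 turned 119.9 [0.4949 0.0467 0.069 ] F [-3.8 -2.5  2.5] T [-0.662  0.801  0.354] open 0.079 pos ang 136.49428850206283 r 0.0256932117997988 tcross 0.11452741649341547 t 9.7667 q7 53.05155236938331
```

Call:
servo_tool:
  offset:
    - [0.001,0.0009,0]
    - [0.0011,0.0009,0]
    - [0.0011,0.0008,0]
  roll: [-3,-3,-3]
  grip: [-1,-1,-1]

```text
time_s: 10.02
tcp_pos: [0.4979, 0.0494, 0.069]
tool_rot: [[-0.587, 0.809, -0.001], [0.809, 0.587, -0.001], [-0.0, -0.001, -1.0]]
ft_force: [-4.2, -2.3, 2.8]
opening: 0.082
gripper_force: 60.3
```

```bash
python3 st.py
```

```text
yaw 36.0 turned 128.9 [0.4979 0.0494 0.069 ] F [-4.2 -2.3  2.8] T [-0.649  0.973  0.431] open 0.082 pos ang 127.4017033302155 r 0.0256628948371662 tcross 0.1212693463734093 t 10.0167 q7 44.971415725544546
```

Call:
servo_tool:
  offset:
    - [0,0,0]
    - [0,0,0]
    - [0,0,0]
    - [0,0,0]
    - [0,0,0]
  roll: [0,0,0,0,0]
  grip: [-0.8,-0.3,-0.3,-0.3,-0.3]

```text
time_s: 10.43
tcp_pos: [0.4994, 0.0507, 0.0687]
tool_rot: [[-0.587, 0.81, 0.002], [0.81, 0.587, 0.001], [-0.001, 0.002, -1.0]]
ft_force: [0.1, 0.5, 0.6]
opening: 0.346
gripper_force: 0.0
```

Call:
servo_tool:
  offset:
    - [0,0,0.03]
    - [0,0,0.04]
    - [0,0,0.04]
    - [0,0,0.03]
    - [0,0,0]
  roll: [0,0,0,0,0]
  grip: [-0.3,-0.3,-0.3,-0.3,-0.3]

```text
time_s: 10.85
tcp_pos: [0.5036, 0.0503, 0.2153]
tool_rot: [[-0.586, 0.81, 0.015], [0.81, 0.586, 0.003], [-0.006, 0.014, -1.0]]
ft_force: [0.9, -0.3, 0.2]
opening: 0.349
gripper_force: 0.0
```

```bash
python3 st.py; python3 - <<'E'
from h import *
c=optics.get_calibration('wrist');b=snap('wrist','w4.png');print(proj('wrist',[[.5135,.029,.104]],c))
import json;json.dump({k:np.array(v).tolist() for k,v in c.items()},open('c4.json','w'))
E
```

```text
yaw 35.9 turned 128.9 [0.5036 0.0503 0.2153] F [ 0.9 -0.3  0.2] T [-0.011 -0.053 -0.055] open 0.349 pos ang 114.93170433388069 r 0.023434477062539056 tcross -0.016049448534682757 t 10.85 q7 38.384059466120945
[[277.94527321 228.89363605]]
```

View pics/w4.png

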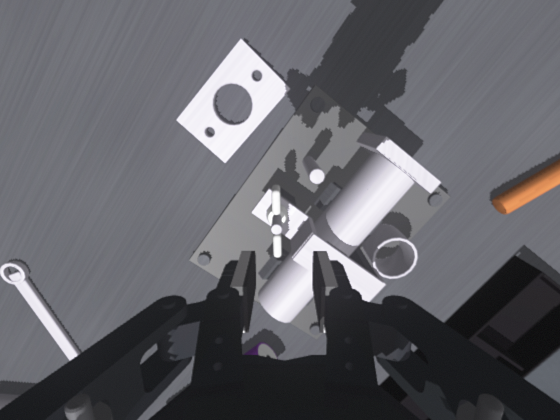

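The wing is parallel to the tool at (277,190–255), so it turned the full ~129°. The end torque was 0.55 N m. Ring and flange look undisturbed. I'll back away and do a final check of the tube at the stop.

Call:
servo_tool:
  offset:
    - [-0.03,0,0.02]
    - [-0.03,0,0.02]
    - [-0.02,0.02,0]
    - [0,0.03,0]
    - [0,0,0]
  roll: [0,0,0,0,0]
  grip: [0,0,0,0,0]

```text
time_s: 11.32
tcp_pos: [0.4163, 0.1071, 0.2473]
tool_rot: [[-0.594, 0.804, -0.002], [0.804, 0.594, 0.005], [0.005, 0.002, -1.0]]
ft_force: [-0.3, 1.4, 0.3]
opening: 0.501
gripper_force: 0.0
```

```bash
python3 - <<'E'
from h import *
a=snap('scene','s5.png');b=cv2.imread('pics/w4.png')[:,:,::-1]
o=np.hstack([cv2.resize(a[190:350,160:340],(430,382),interpolation=cv2.INTER_CUBIC),cv2.resize(b[120:250,300:450],(370,382),interpolation=cv2.INTER_CUBIC)])
cv2.imwrite('pics/c5.png',o[:,:,::-1])
E
```

```text
(no output)
```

View pics/c5.png

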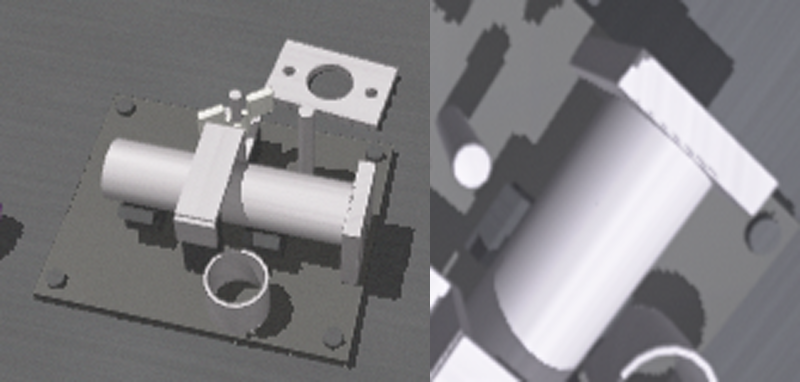

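Both views show the tube end flush against the stop ((350,215) left, (690,140) right). The nut is turned, the ring and flange are in place, and the arm is clear. Handing in.

```bash
python3 -c "
from cell import job;print(job.sign_off())"
```

```text
the job is handed in; nothing more can be done
None
```

The tube is butted against the end stop and clamped, with the wing nut turned about 30° past the bite (felt to within about 3°); the ring and flange look unmoved, the gripper is clear of everything, and the job was handed in at about 11 s.

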